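# Reset a locked gas pressure regulator

### The job

Set the gas pressure on the supply module: swing the lock ring's lever round to loosen it, turn the black knob until the gauge needle points at the brass marker on the dial's rim, then swing the lock ring's lever back until it is fully tight again. Leave the needle on the marker, let go of everything, and do not disturb the things standing around.

Things in the scene. Friction and masses are not known exactly. Their poses are not given: they have to be found in the camera images.
- lever_grip (a point): Where to pinch the lock ring's lever: an upright steel tab (10 mm thick across, 24 mm long radially, its top 11 mm above this point, its foot 23 mm below it, 7 mm over the panel), 60 mm out from the ring's vertical axis. The point lies 30 mm above the module's flat top panel, on the tab's centre line, and moves with the ring. The steel ring (66 mm across, 14 mm high) lies under the knob on the same axis. The tab is held or pushed sideways, along the arc about the axis.
- lock_ring (a joint): Angle of the lock ring, rad. 0 = fully tight against its stop (the lever then points to the module's front edge, on the robot's side), grows anticlockwise seen from above to 1.2 at the loose stop. The ring turns stiffly (0.2 N m, up to 0.35 N m near tight, so 3 to 6 N at the lever) and stays where it is left. From about 0.6 up the knob is free; below that it is clamped harder and harder: fully tight it holds against about 1 N m and must not be forced.
- knob_grip (a point): Grip point of the black bar knob (the adjuster), on the vertical axis that it shares with the lock ring, 70 mm above the module's top panel (40 mm higher than lever_grip). The bar is 44 mm long along this point's x axis, 16 mm thick along its y axis; its top is 16 mm above the point and its foot 20 mm below, over a round skirt 44 mm across. z is up. The lever's top is 29 mm lower than this point.
- adjuster (a joint): Angle of the knob, rad; grows clockwise seen from above (range 0 to 1.9). At 0 the knob's bar lies along the module's front-to-back direction. Turns with 0.06 N m when unlocked and stays where it is left.
- needle (a joint): Angle of the gauge needle, rad, clockwise seen from above; geared to the knob: always 1.5 times the knob's angle. Needle under a clear lens, not to be touched.
- set_marker (a joint): Angle of the brass marker on the gauge's rim, rad, measured like the needle from the same zero: needle on the marker means equal values. The marker always lies clockwise of where the needle starts (by 0.6 to 2.0 rad). It stays put.
- needle_tip (a point): Near the tip of the thin black needle, 36 mm from dial_centre; x axis points outward along the needle, z up.
- set_tip (a point): Inner point of the brass marker, a stubby 10 mm wide pointer on the dark rim, 44 mm from dial_centre; x axis points outward from the dial's centre, z up.
- dial_centre (a point): Centre of the round white gauge face (117 mm across with its dark rim, the rim 18 mm above the panel, the marker on it to 22 mm), which lies flat in the top panel beside the regulator, 148 mm to the left of the knob's axis seen from the front. This point is 14 mm above the panel; its x axis points to the module's back, its y axis from knob to gauge. The module is a fixed white box 200 x 300 x 50 mm with a grey top.
- reagent: Bystander: small amber bottle, 48 mm across, 95 mm high, standing right of the module; origin at the centre of its foot.
- vial_rack: Bystander: white rack of small vials, 120 x 60 x 48 mm, left of the module; origin at the centre of its underside.
- spanner: Bystander: 150 mm steel spanner lying behind the module; origin under its centre.

How it is judged:
On the way, in this order (a step that is already met when the one before it is completed fails the run):
1. the lock ring is loosened (its lever swung at least 0.8 rad from tight) (value of joint lock_ring above 0.8 rad), for 0.2 s.
2. with the ring still loose, the needle is brought onto the marker (within 0.12 rad) (value of joint lock_ring above 0.6 rad and angle between the x axis of needle_tip and the x axis of set_tip, either way round below 0.12 rad), for 0.2 s.
3. the lock ring is fully tight again (within 0.1 rad of its stop) (value of joint lock_ring below 0.1 rad), for 0.2 s.
At the end, for the whole second after the job is handed in: The lock ring is tight (within 0.1 rad of its stop), the needle points at the marker within 0.12 rad (value of joint lock_ring below 0.1 rad and angle between the x axis of needle_tip and the x axis of set_tip, either way round below 0.12 rad); the robot touches nothing.
It fails at once if a bystander is pushed more than 30 mm or tipped over (distance of any of reagent, vial_rack, spanner from where it was at the start of the episode above 0.03 m or angle between any of reagent, vial_rack's own z axis and vertical above 0.5 rad).
It also fails if it takes over 64 s, if anything falls off the work surface, if the arm or the gripper's body presses on something with over 40 N, if the wrist force passes 120 N, or if a joint passes its speed limit or range.

### The arm

A 6-joint arm with a two-finger parallel gripper is mounted at the origin on the work surface. World frame = base frame: x ahead of the robot, y to its left, z up, the work surface at z = 0. Lengths are in m, angles in rad, forces in N, time in s.
With the tool pointing down it reaches from about 0.325 to 0.9 m from the base axis. Payload 6.1 kg.
Tool frame: the origin (TCP) lies at the very end of the fingers, on their centre line; the grasp point (between the pads) lies 19 mm behind it; z points along the fingers, y is the line along which they close (so a half turn about z gives the same grasp; the last joint's range is limited). The gripper opens to 87 mm and grips with 3 to 60 N. Pads are 19 mm wide; open, the fingers measure 117 mm over their backs; the gripper's body (75 mm by 190 mm) begins 51 mm behind the grasp point.
Start: joints at [-1.397, 0.22, 1.526, -0, 1.395, -0.126], TCP at [0.185, -0.597, 0.223] pointing down, gripper open.
Joint ranges: [-2.98, 2.98], [-0.91, 2.08], [0.09, 2.57], [-1.24, 4.39], [0.2, 2.65], [-2.68, 2.68]. Speed limits (rad/s): [2.57, 2.57, 3.01, 3.14, 3.14, 3.14].

### API

Orientations are given as a unit quaternion [x, y, z, w].
In Python, from workcell import manip gives the robot as it stands.
- The arm moves only by the tool servo_tool, never from a script. Its argument "motion" is one flat list of numbers, 7 for each row, row after row: the closure, from 0 (fully open) to 1 (shut), then the shift along the tool's x, y, z normalised to -1 to 1, where 1 is 0.2 m, then the turn, a rotation vector about the tool's x, y, z normalised to -1 to 1, where 1 is 90 degrees. In form: [hand, tx, ty, tz, rx, ry, rz, hand, tx, ty, tz, rx, ry, rz, ...]. A call has 1 to 5 rows; each row is the pose to reach, as a shift and turn from the pose commanded when the call began, along the tool's axes at that moment; what a row does not reach only later rows make up. A row lasts 1/12 s, in which the tool goes at most 41.7 mm and 7.16 degrees, less where a joint would pass 70% of its speed; a pose out of reach is approached as far as the arm can. A call with a number of a shift or a turn outside -1 to 1 is refused whole. A call with a gripper value outside its range is refused whole. The fingers move at their own pace and stop on an object; "force" is the grip in N (left out, the last holds). Time passes only in rows, so rows that repeat a pose let the fingers close. It gives the time, the measured TCP pose, the force, the opening and the grip force at its end, in the units of the state.
- manip.observe(): the state, without advancing time (a new reading comes with each control period).
- manip.grab_frame(name): name is "scene" or "top"; returns a dict with "img" (420x560x3 uint8, red, green, blue), "z_map" (420x560 float32, m along the optical axis (not along the pixel's ray), 0 where there is no reading), "fov_y" (degrees; the focal length in pixels is half the picture's height over the tangent of half this angle, whatever the lens; pixels are square), "cx", "cy" (the principal point, pixels), "eye" and "rotation" of the camera in the world. Camera axes: x right, y down, z forward; pixel columns grow to the right and rows downward; lengths in m; the calibration is good to about 2 mm. A picture is of the moment at which its call begins.
- manip.finish_job(): hands the job in; it is judged then, once.
The state is a dict: "time": time; "joint_pos": joint angles; "dq": joint speeds; "joint_efforts": joint torques, N m; "tcp_pos": TCP position; "orientation": TCP orientation; "contact_force": force on the tool from outside, world axes, zero at the start; "ft_torque": the same for the moment, N m; "opening": opening from 0.0 (shut) to 1.0 (fully open); "finger_force": force on a finger pad.
Only numpy, scipy, OpenCV 4.12 (cv2) and the standard library are available. Lean on these libraries where they do the work, as an engineer would, in place of code of your own. Each camera call takes 0.05 s, during which the arm holds its last target. There are 200 camera calls.

## Working session

There is one attempt and no reset: what is moved stays moved. The work goes in short steps, Python scripts to look and compute and a tool call to move; the robot and the scene stay as the last step left them, time stands still between calls to the robot, and variables do not carry over. Pictures are saved under pics/ and viewed, at most 10 in all, crops included, and the job is handed in when it is done.

Besides the shell and the picture viewer there is one more tool, called after "Call:" as name(argument=value, ...), one argument or row to a line, values as JSON. servo_tool: Moves the arm, as the interface text tells. Scaled input: -1 to 1 covers 0.2 m each way for a shift and 90 degrees each way for a turn. Its arguments: {"type":"object","properties":{"motion":{"type":"array","items":{"type":"number","minimum":-1,"maximum":1}},"force":{"type":"number"}},"required":["motion"]}

```bash
mkdir -p pics; cat > h.py <<'E'
import numpy as np, cv2
from workcell import manip
def grab(name):
    f=manip.grab_frame(name); h=f["img"].shape[0]
    f["f"]=h/2/np.tan(np.radians(f["fov_y"])/2); f["R"]=np.array(f["rotation"]); 
    if f["R"].shape!=(3,3):
        from scipy.spatial.transform import Rotation as Ro; f["R"]=Ro.from_quat(f["R"]).as_matrix()
    f["eye"]=np.array(f["eye"]); return f
def ray(f,u,v,z):
    d=f["R"]@np.array([(u-f["cx"])/f["f"],(v-f["cy"])/f["f"],1.]); return f["eye"]+d*(z-f["eye"][2])/d[2]
def pts(f):
    v,u=np.mgrid[0:420,0:560]; Z=f["z_map"]
    c=np.stack([(u-f["cx"])/f["f"]*Z,(v-f["cy"])/f["f"]*Z,Z],-1); return c@f["R"].T+f["eye"]
def save(n,img,s=1): cv2.imwrite("pics/"+n,cv2.resize(img[...,::-1],None,fx=s,fy=s))
E
python3 - <<'E'
from h import *
ims=[]
for n in("scene","top"):
    f=grab(n); save(n+"1.png",f["img"],1.4); print(n,f["eye"],f["R"],f["f"],f["cx"],f["cy"])
print(manip.observe())
E
```

```text
scene [1.37338556 0.18030686 0.98452574] [[-0.18137013  0.74478661 -0.64218204]
 [ 0.98335897  0.1443172  -0.11035255]
 [ 0.01048881 -0.65151013 -0.75856743]] 530.9235992951375 283.8674600945831 216.16511491432877
top [0.50676153 0.07993673 1.03132195] [[-0.00287636 -0.99054475  0.13715984]
 [-0.99999345  0.00254797 -0.00256966]
 [ 0.00219588 -0.13716633 -0.99054559]] 384.2717694141838 282.36836566241976 209.00339640079622
{'time': 0.1, 'joint_pos': array([-1.39709967e+00,  2.21170278e-01,  1.52747105e+00, -1.07211881e-05,
        1.39469982e+00, -1.26098825e-01]), 'dq': array([-0.00083838, -0.00272361, -0.0033431 , -0.00201034, -0.00022191,
       -0.00051627]), 'joint_efforts': array([ 1.27534782e-03, -4.95945776e+01, -3.88520014e+01,  7.01496494e-02,
        5.15206391e-02, -4.60010483e-05]), 'tcp_pos': array([ 0.184476  , -0.59658039,  0.22154597]), 'orientation': array([ 9.88785836e-01,  1.49337896e-01, -2.60794954e-05, -8.73871914e-04]), 'contact_force': array([0.15905778, 0.20552569, 0.86766658]), 'ft_torque': array([-0.03926049, -0.05116476,  0.00708916]), 'finger_force': 0.0, 'opening': 0.9975402677343028}
```

View pics/top1.png

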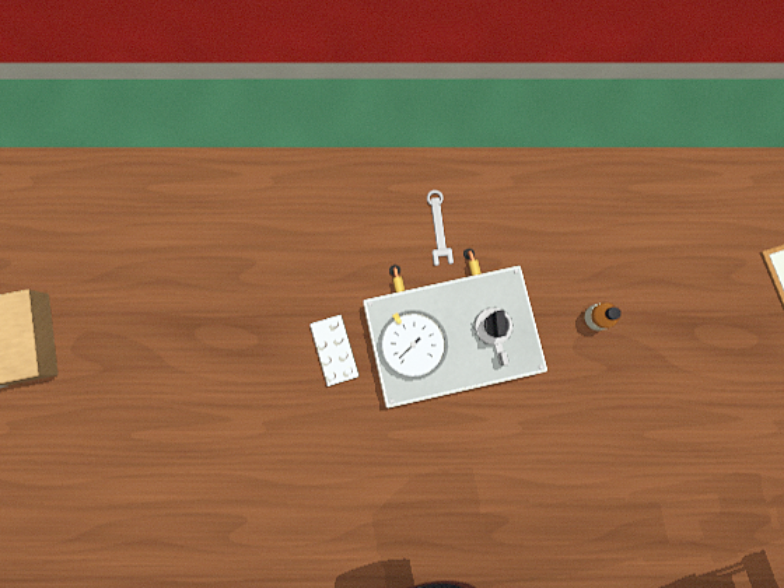

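View pics/scene1.png

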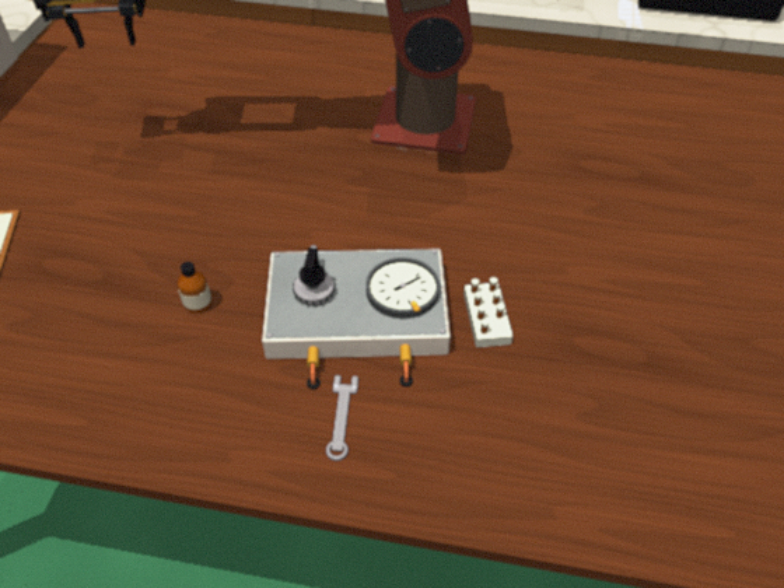

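The top view shows the module with its knob at (495,325), the lever tab near (503,357), the dial at (413,345), the marker at (397,318), and the needle's thin end pointing lower left or upper right. All positions are in 1.4x pixels. I'll measure these next.

```bash
python3 - <<'E'
from h import *
f=grab("top"); P=pts(f)
img=f["img"]; s=10
u0,v0,u1,v1=262,212,330,282
save("dial.png",img[v0:v1,u0:u1],8)
print("panel z",np.median(P[250:260,325:332,2]))
zp=np.median(P[250:260,325:332,2])
# module mask by height
m=((P[...,2]>zp-.012)&(P[...,2]<zp+.1)).astype(np.uint8); m[:,:250]=0;m[:,400:]=0; m[:185]=0
c=max(cv2.findContours(m,0,2)[0],key=cv2.contourArea); r=cv2.minAreaRect(c); b=cv2.boxPoints(r)
C=np.array([ray(f,*p,zp) for p in b]); print(C, C.mean(0), np.linalg.norm(np.diff(C,axis=0),axis=1))
for a,bb,n in((.058,.075,'knob'),(.03,.05,'tab')):
    k=(P[...,2]>zp+a)&(P[...,2]<zp+(.1 if n=='knob' else .05))&(m>0)
    vv,uu=np.nonzero(k); Q=P[k]; print(n,len(Q),Q[:,:2].mean(0),Q[:,2].mean(),np.ptp(Q,axis=0))
    print(cv2.minAreaRect((Q[:,:2]*1000).astype(np.float32)))
# brass
hsv=cv2.cvtColor(img,cv2.COLOR_RGB2HSV)
k=(hsv[...,1]>110)&(hsv[...,0]>15)&(hsv[...,0]<35); k[:215]=0;k[260:]=0;k[:,:262]=0;k[:,330:]=0
vv,uu=np.nonzero(k); print("brass",len(uu),uu.mean(),vv.mean(),ray(f,uu.mean(),vv.mean(),zp+.02))
f2=grab("scene"); save("dial2.png",f2["img"][170:240,180:330],5)
np.savez("f.npz",top=img,scene=f2["img"])
E
```

```text
panel z 0.050483224428850504
[[ 0.62777177  0.13941716  0.05048322]
 [ 0.69574056 -0.15868462  0.05048322]
 [ 0.49841873 -0.19606766  0.05048322]
 [ 0.43420952  0.09442642  0.05048322]] [ 0.56403515 -0.03022718  0.05048322] [0.30575223 0.20083176 0.29750569]
knob 168 [ 0.57860254 -0.09619754] 0.1320325742911346 [0.04236084 0.0171319  0.03173285]
((578.55322265625, -97.79815673828125), (42.84709548950195, 16.376628875732422), 3.3433709144592285)
tab 118 [ 0.55576562 -0.09865316] 0.09509233037070294 [0.08933551 0.0417386  0.01957116]
((553.8245849609375, -97.49481201171875), (41.754486083984375, 89.11959075927734), 89.47306060791016)
brass 19 283.05263157894734 226.94736842105263 [0.59436944 0.07585864 0.07048322]
```

View pics/dial.png

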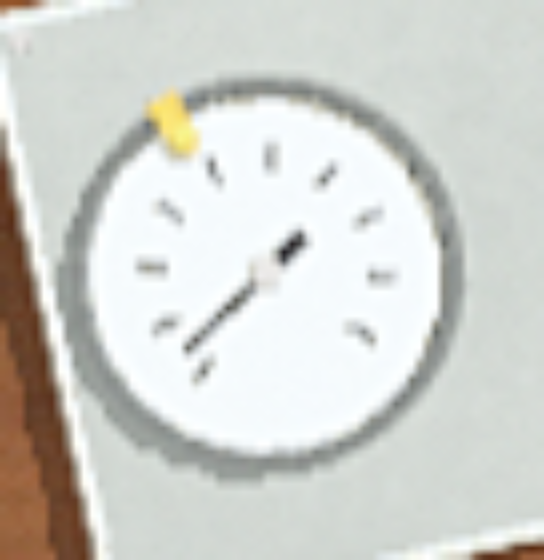

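View pics/dial2.png

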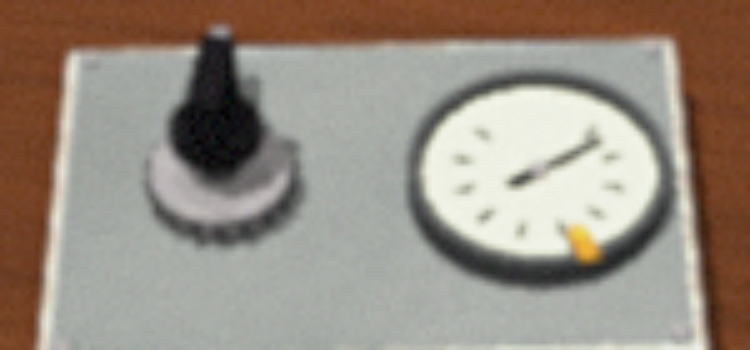

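The needle's hub is at crop pixel (265,272), its tip at (187,350), and the marker's inner end at (185,152). In the scene crop, the hub is at (538,170), the tip at (600,140), and the marker at (575,230) to (590,260).

```bash
cat >> h.py <<'E'
def deg(d): return np.degrees(np.arctan2(d[1],d[0]))
E
python3 - <<'E'
from h import *
f=grab("top"); g=grab("scene"); zp=.0505
T=lambda x,y,z: ray(f,(x+.5)/8-.5+262,(y+.5)/8-.5+212,z)
S=lambda x,y,z: ray(g,(x+.5)/5-.5+180,(y+.5)/5-.5+170,z)
for W,h,t,mi,mo in((T,(265,272),(187,350),(185,152),(165,100)),(S,(538,170),(600,140),(575,230),(592,262))):
    H=W(*h,zp+.014);t=W(*t,zp+.014);a=W(*mi,zp+.022);b=W(*mo,zp+.022)
    print("hub",H,"tip r",np.linalg.norm(t-H),"needle",deg(t-H),"marker",deg(a-H),deg(b-H),np.linalg.norm((a-H)[:2]),np.linalg.norm((b-H)[:2]))
# tab, knob depth points
for F in(f,g):
    P=pts(F); Q=P.reshape(-1,3); d=Q[:,:2]-[.578,-.097]; n=np.hypot(*d.T)
    k=(n>.045)&(n<.078)&(Q[:,2]>zp+.025)&(Q[:,2]<zp+.048); print("tab",k.sum(),Q[k].mean(0),np.ptp(Q[k],axis=0) if k.any() else 0)
    k=(n<.035)&(Q[:,2]>zp+.075)&(Q[:,2]<zp+.1); print("knob",k.sum(),Q[k].mean(0),cv2.minAreaRect((Q[k][:,:2]*1000).astype(np.float32)))
    # ring
    k=(n<.045)&(Q[:,2]>zp+.008)&(Q[:,2]<zp+.02); print("ring",k.sum(),Q[k].mean(0),np.ptp(Q[k],axis=0))
# panel-plane grey corners by edges
for F in (f,g):
    P=pts(F); k=((abs(P[...,2]-zp)<.006)&(abs(P[...,0]-.56)<.2)&(abs(P[...,1]+.03)<.25)).astype(np.uint8)
    c=max(cv2.findContours(k,0,2)[0],key=cv2.contourArea)
    Q=np.array([ray(F,*p[0],zp)[:2] for p in c],np.float32)*1000; print(cv2.minAreaRect(Q))
E
```

```text
hub [0.54802364 0.04680892 0.0645    ] tip r 0.03446549526501629 needle 134.60769822353237 marker 33.983552579287995 30.290797117156604 0.044726397126919934 0.0618632586288179
hub [0.55505361 0.04709053 0.0645    ] tip r 0.035082966305761555 needle 133.823061614548 marker 31.128823652219097 31.333486947120473 0.04666552367776357 0.06694029117142986
tab 50 [ 0.5203443  -0.11078337  0.08869172] [0.02196573 0.01340818 0.01743989]
knob 140 [ 0.57878473 -0.09734777  0.13496994] ((578.5266723632812, -97.92898559570312), (43.042442321777344, 16.162322998046875), 3.8586316108703613)
ring 231 [ 0.57155778 -0.09166221  0.06775721] [0.07809549 0.0700434  0.011653  ]
tab 5 [ 0.51907861 -0.1127362   0.08863888] [0.00442295 0.00792634 0.00314499]
knob 129 [ 0.58925214 -0.09685268  0.13327996] ((586.8640747070312, -97.74024963378906), (47.10706329345703, 17.05870819091797), 3.215134859085083)
ring 367 [ 0.59826505 -0.09438854  0.06683109] [0.06750481 0.07051267 0.01168894]
((563.46142578125, -29.442977905273438), (198.8837890625, 298.4977111816406), 12.494603157043457)
((576.6182250976562, -28.43353271484375), (202.72463989257812, 297.7994689941406), 12.629691123962402)
```

Call:
servo_tool(
  motion=[0.5,0.155,-0.122,0,0,0,0,0.5,0.31,-0.244,0,0,0,0,0.5,0.465,-0.366,0,0,0,0,0.5,0.62,-0.488,0,0,0,0,0.5,0.775,-0.61,0,0,0,0],
  force=20,
)

```text
time: 0.72
tcp_pos: [0.2972, -0.4332, 0.2225]
orientation: [0.989, 0.149, 0.0, 0.0]
contact_force: [0.5, 0.0, -0.4]
opening: 0.706
finger_force: 0.0
```

Call:
servo_tool(
  motion=[0.5,0.155,-0.122,0,0,0,0,0.5,0.31,-0.244,0,0,0,0,0.5,0.465,-0.366,0,0,0,0,0.5,0.62,-0.488,0,0,0,0,0.5,0.775,-0.61,0,0,0,0],
)

```text
time: 1.13
tcp_pos: [0.4094, -0.2707, 0.2228]
orientation: [0.989, 0.149, 0.0, 0.0]
contact_force: [0.7, -0.8, 0.3]
opening: 0.504
finger_force: 0.0
```

Call:
servo_tool(
  motion=[0.5,0.155,-0.122,0,0,0,0,0.5,0.31,-0.244,0,0,0,0,0.5,0.465,-0.366,0,0,0,0.052,0.5,0.62,-0.488,0,0,0,0.052,0.5,0.775,-0.61,0,0,0,0.052],
)

```text
time: 1.55
tcp_pos: [0.5216, -0.1082, 0.2228]
orientation: [0.994, 0.109, 0.0, 0.0]
contact_force: [0.5, -0.0, -0.6]
opening: 0.498
finger_force: 0.0
```

Call:
servo_tool(
  motion=[0.5,-0.01,0.013,0.2,0,0,0,0.5,-0.01,0.013,0.4,0,0,0,0.5,-0.01,0.013,0.6,0,0,0,0.5,-0.01,0.013,0.7,0,0,0,0.5,-0.01,0.013,0.735,0,0,0],
)

```text
time: 1.97
tcp_pos: [0.5159, -0.1116, 0.0709]
orientation: [0.994, 0.109, -0.004, -0.002]
contact_force: [-0.9, -0.2, -0.6]
opening: 0.501
finger_force: 0.0
```

```bash
python3 - <<'E'
from h import *
f=grab("top");g=grab("scene")
save("a.png",np.hstack([f["img"][190:310,260:420],g["img"][140:260,160:320]]),2.5)
E
```

```text
(no output)
```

View pics/a.png

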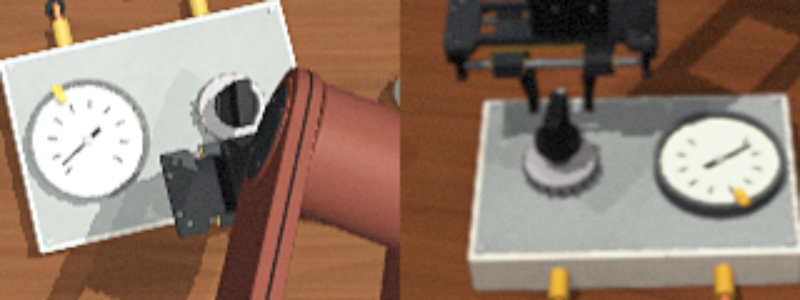

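The fingers straddle the line through the lever and the knob, so the tab should be between them. I'll pinch.

Call:
servo_tool(
  motion=[1,0,0,0,0,0,0,1,0,0,0,0,0,0,1,0,0,0,0,0,0,1,0,0,0,0,0,0,1,0,0,0,0,0,0],
  force=20,
)

```text
time: 2.48
tcp_pos: [0.5201, -0.1134, 0.0768]
orientation: [0.994, 0.109, 0.001, 0.0]
contact_force: [-0.5, -0.1, -1.3]
opening: 0.206
finger_force: 0.0
```

Call:
servo_tool(
  motion=[1,0,0,0,0,0,0,1,0,0,0,0,0,0],
)

```text
time: 2.65
tcp_pos: [0.5197, -0.1131, 0.0761]
orientation: [0.994, 0.109, 0.0, 0.0]
contact_force: [0.3, 0.6, 3.4]
opening: 0.112
finger_force: 20.0
```

Call:
servo_tool(
  motion=[1,0.0016,0.0314,0,0,0,-0.0667,1,0.0066,0.0624,0,0,0,-0.1333,1,0.0147,0.0927,0,0,0,-0.2,1,0.0259,0.122,0,0,0,-0.2667,1,0.0402,0.15,0,0,0,-0.3333],
)

```text
time: 3.07
tcp_pos: [0.5346, -0.1409, 0.0761]
orientation: [0.931, 0.365, 0.001, 0.0]
contact_force: [1.8, 2.3, 0.7]
opening: 0.113
finger_force: 20.0
```

Call:
servo_tool(
  motion=[1,0.0016,0.0314,0,0,0,-0.0667,1,0.0066,0.0624,0,0,0,-0.1333,1,0.0147,0.0927,0,0,0,-0.2,1,0.0259,0.122,0,0,0,-0.2667,1,0.0402,0.15,0,0,0,-0.3333],
)

```text
time: 3.48
tcp_pos: [0.5611, -0.1584, 0.0762]
orientation: [0.805, 0.593, 0.0, 0.001]
contact_force: [1.9, -1.5, 0.9]
opening: 0.115
finger_force: 20.3
```

Call:
servo_tool(
  motion=[1,0,0,0,0,0,0,1,0,0,0,0,0,0,1,0,0,0,0,0,0],
)

```text
time: 3.73
tcp_pos: [0.5619, -0.1587, 0.0763]
orientation: [0.807, 0.591, 0.001, 0.002]
contact_force: [5.3, -4.2, -3.6]
opening: 0.115
finger_force: 20.1
```

Call:
servo_tool(
  motion=[0.75,0,0,0,0,0,0,0.75,0,0,0,0,0,0,0.75,0,0,0,0,0,0,0.75,0,0,-0.2,0,0,0,0.75,0,0,-0.4,0,0,0],
)

```text
time: 4.15
tcp_pos: [0.5569, -0.156, 0.1527]
orientation: [0.807, 0.591, -0.002, -0.004]
contact_force: [1.8, -0.1, 0.3]
opening: 0.242
finger_force: 0.0
```

Call:
servo_tool(
  motion=[0.2,0,0,-0.1,0,0,-0.075,0.2,0,0,-0.1,0,0,-0.15,0.2,0,0,-0.1,0,0,-0.225,0.2,0,0,-0.1,0,0,-0.3,0.2,0,0,-0.1,0,0,-0.375],
)

```text
time: 4.57
tcp_pos: [0.5595, -0.157, 0.1755]
orientation: [0.598, 0.802, -0.0, -0.0]
contact_force: [0.1, 0.7, 0.0]
opening: 0.541
finger_force: 0.0
```

Call:
servo_tool(
  motion=[0.2,0,0,0,0,0,-0.075,0.2,0,0,0,0,0,-0.15,0.2,0,0,0,0,0,-0.225,0.2,0,0,0,0,0,-0.3,0.2,0,0,0,0,0,-0.375],
)

```text
time: 4.98
tcp_pos: [0.5594, -0.157, 0.1752]
orientation: [0.339, 0.941, 0.0, -0.001]
contact_force: [0.2, -0.2, 0.2]
opening: 0.793
finger_force: 0.0
```

Call:
servo_tool(
  motion=[0.2,0,0,0,0,0,-0.075,0.2,0,0,0,0,0,-0.15,0.2,0,0,0,0,0,-0.225,0.2,0,0,0,0,0,-0.3,0.2,0,0,0,0,0,-0.375],
)

```text
time: 5.4
tcp_pos: [0.5594, -0.157, 0.1752]
orientation: [0.052, 0.999, 0.0, -0.001]
contact_force: [-0.5, -0.5, -0.1]
opening: 0.794
finger_force: 0.0
```

```bash
cat >> h.py <<'E'
def rel(p,yaw=None):
    from scipy.spatial.transform import Rotation as Ro
    o=manip.observe(); R=Ro.from_quat(o["orientation"]).as_matrix(); y0=deg(R[:,0])
    print("yaw",y0,"tcp",o["tcp_pos"],"j6",np.degrees(o["joint_pos"][5]),"shift/0.2",R.T@(np.array(p)-o["tcp_pos"])/.2,
     "" if yaw is None else ("rz",-((yaw-y0+180)%360-180)/90))
E
python3 - <<'E'
from h import *
rel([.579,-.099,.16],183.6)
f=grab("top");P=pts(f);Q=P.reshape(-1,3);n=np.hypot(*(Q[:,:2]-[.578,-.097]).T);zp=.0505
k=(n<.035)&(Q[:,2]>zp+.075)&(Q[:,2]<zp+.1); print("knob",k.sum(),cv2.minAreaRect((Q[k][:,:2]*1000).astype(np.float32)) if k.sum()>20 else 0)
E
```

```text
yaw 174.0749355933469 tcp [ 0.55942785 -0.15697347  0.1751971 ] j6 -107.52684360672683 shift/0.2 [-0.0674962   0.29838991  0.07603507] ('rz', np.float64(-0.10583404896281208))
knob 23 ((582.4051513671875, -90.67456817626953), (34.545082092285156, 3.8460757732391357), 0.5072386264801025)
```

Call:
servo_tool(
  motion=[0.2,-0.0675,0.15,0,0,0,-0.06,0.2,-0.0675,0.298,0.04,0,0,-0.106,0.2,-0.0675,0.298,0.076,0,0,-0.106,0.2,-0.0675,0.298,0.076,0,0,-0.106,0.2,-0.0675,0.298,0.076,0,0,-0.106],
)

```text
time: 5.87
tcp_pos: [0.579, -0.0994, 0.1596]
orientation: [-0.028, 1.0, 0.0, -0.001]
contact_force: [-0.1, 0.4, 0.0]
opening: 0.799
finger_force: 0.0
```

```bash
python3 - <<'E'
from h import *
rel([.579,-.099,.1065],183.6)
E
```

```text
yaw -176.81394818006902 tcp [ 0.57902624 -0.09944685  0.15955424] j6 -110.59512502407429 shift/0.2 [-0.00051666  0.00217725  0.26527122] ('rz', np.float64(-0.004599424222989354))
```

Call:
servo_tool(
  motion=[0.2,0,0,0.13,0,0,0,0.2,0,0,0.265,0,0,0,0.8,0,0,0.265,0,0,0,1,0,0,0.265,0,0,0,1,0,0,0.265,0,0,0],
)

```text
time: 6.28
tcp_pos: [0.5804, -0.1005, 0.1087]
orientation: [-0.028, 1.0, -0.0, 0.001]
contact_force: [1.0, 0.3, 0.2]
opening: 0.656
finger_force: 0.0
```

Call:
servo_tool(
  motion=[1,0,0,0,0,0,0,1,0,0,0,0,0,0,1,0,0,0,0,0,0,1,0,0,0,0,0,0,1,0,0,0,0,0,0],
)

```text
time: 6.7
tcp_pos: [0.5801, -0.0996, 0.1079]
orientation: [-0.029, 1.0, -0.0, 0.0]
contact_force: [0.2, 0.3, 0.6]
opening: 0.281
finger_force: 0.0
```

```bash
python3 - <<'E'
from h import *
rel([.579,-.099,.1065],183.6-68); o=manip.observe(); print(o["opening"]*87,o["finger_force"],o["contact_force"],o["ft_torque"])
E
```

```text
yaw -176.71607410623758 tcp [ 0.58009936 -0.09960364  0.10790041] j6 -110.70041465652378 shift/0.2 [0.00532041 0.00333025 0.0069968 ] ('rz', np.float64(0.7520436210418047))
24.4572522886537 0.0 [0.1541677  0.26815348 0.57636805] [ 0.06897917 -0.18887149 -0.02417203]
```

Call:
servo_tool(
  motion=[1,0,0,0,0,0,0,1,0,0,0,0,0,0,1,0,0,0,0,0,0],
)

```text
time: 6.95
tcp_pos: [0.5799, -0.0973, 0.1077]
orientation: [-0.029, 1.0, 0.002, 0.0]
contact_force: [-1.4, 7.3, 2.4]
opening: 0.185
finger_force: 19.9
```

Call:
servo_tool(
  motion=[1,0,0,0,0,0,0.065,1,0,0,0,0,0,0.13,1,0,0,0,0,0,0.195,1,0,0,0,0,0,0.26,1,0,0,0,0,0,0.325],
)

```text
time: 7.37
tcp_pos: [0.5801, -0.096, 0.1077]
orientation: [0.227, 0.974, 0.003, -0.0]
contact_force: [-0.0, 13.7, 2.9]
opening: 0.183
finger_force: 20.0
```

Call:
servo_tool(
  motion=[1,0,0,0,0,0,0.065,1,0,0,0,0,0,0.13,1,0,0,0,0,0,0.195,1,0,0,0,0,0,0.26,1,0,0,0,0,0,0.325],
)

```text
time: 7.78
tcp_pos: [0.581, -0.095, 0.1077]
orientation: [0.465, 0.885, 0.004, -0.001]
contact_force: [5.0, 15.6, 0.5]
opening: 0.185
finger_force: 20.0
```

```bash
python3 - <<'E'
from h import *
rel([.579,-.099,.1065],183.6-68); o=manip.observe(); print(o["opening"]*87,o["finger_force"],o["contact_force"],o["ft_torque"])
f=grab("top");g=grab("scene")
a=cv2.resize(f["img"][212:282,262:332],(560,560)); save("b.png",np.hstack([a,cv2.resize(g["img"][170:240,250:330],None,fx=7,fy=8)])[:, :],.7)
E
```

```text
yaw 124.54686851846876 tcp [ 0.5810094  -0.09504363  0.10770527] j6 -51.9196672774306 shift/0.2 [-0.01062126 -0.01952737  0.00586954] ('rz', np.float64(0.09940965020520846))
16.05256806941724 19.97827107348712 [ 4.97728068 15.60876311  0.45942382] [ 2.62633292 -0.91019901  0.01011726]
```

View pics/b.png

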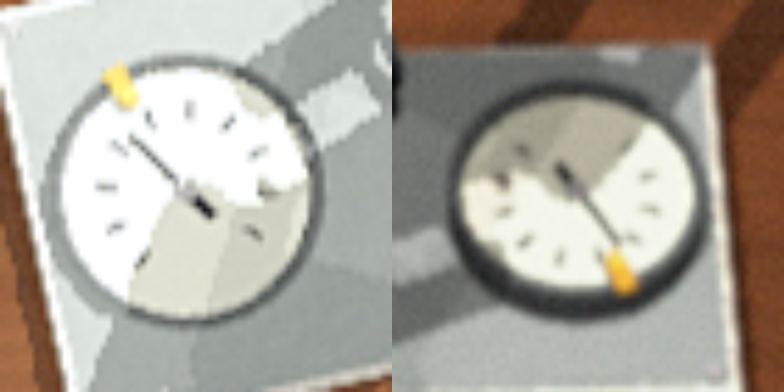

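In this frame the left panel has the hub at (188,193), the tip at (132,137) and the marker at (115,68) to (130,105). The right panel has the hub at (568,180), the tip at (620,245) and the marker's outer end at (630,292). The needle is still short of the marker.

```bash
python3 - <<'E'
from h import *
f=grab("top"); g=grab("scene"); zp=.0505
T=lambda x,y,z: ray(f,(x+.5)/5.6-.5+262,(y+.5)/5.6-.5+212,z)
S=lambda x,y,z: ray(g,(x/.7-560+.5)/7-.5+250,(y+.5)/5.6-.5+170,z)
for W,h,t,mi,mo in((T,(188,193),(132,137),(130,105),(115,68)),(S,(568,180),(620,245),(613,250),(628,293))):
    H=W(*h,zp+.014);t=W(*t,zp+.014);a=W(*mi,zp+.022);b=W(*mo,zp+.022)
    print("needle",deg(t-H),"marker",deg(a-H),deg(b-H),np.linalg.norm((a-H)[:2]),np.linalg.norm((b-H)[:2]))
# moment-based: brass centroid (top/scene), dark-needle line fit
for F in(f,g):
    C=np.array([.548,.0468,.0645]) if F is f else np.array([.555,.047,.0645])
    w=F["R"].T@(C-F["eye"]); uc=w[:2]/w[2]*F["f"]+[F["cx"],F["cy"]]
    hsv=cv2.cvtColor(F["img"],cv2.COLOR_RGB2HSV)
    vv,uu=np.mgrid[0:420,0:560]; W=(np.hypot(uu-uc[0],vv-uc[1])<32)
    k=W&(hsv[...,1]>120)&(hsv[...,0]>14)&(hsv[...,0]<35)&(hsv[...,2]>150)
    B=np.array([ray(F,u,v,zp+.02) for v,u in np.argwhere(k)]); B=B[np.hypot(*(B-C)[:,:2].T)<.07]
    print("brass",len(B),deg(B.mean(0)-C),np.linalg.norm((B.mean(0)-C)[:2]))
    gr=F["img"].sum(2)/3
    N=[(ray(F,u,v,zp+.014)-C) for v,u in np.argwhere(W&(gr<130))]
    N=np.array([n for n in N if .012<np.hypot(n[0],n[1])<.032 and abs((deg(n)-48+180)%360-180)<25]); print("needle",len(N),deg(N.sum(0)) if len(N) else 0)
E
```

```text
needle 44.81723041467643 marker 33.657881721899734 30.388868422411402 0.04670453868854355 0.06431500116380061
needle 44.65946670643115 marker 34.937536529099255 32.249088549609425 0.04988450415969854 0.07337451838424984
brass 17 31.805917661150833 0.05510498620136989
needle 6 45.37628961694396
brass 27 32.230502111238046 0.055273182634981564
needle 0 0
```

Call:
servo_tool(
  motion=[1,0.01,0.018,0,0,0,0.05,1,0.01,0.018,0,0,0,0.096,1,0.01,0.018,0,0,0,0.096,1,0.01,0.018,0,0,0,0.096,1,0.01,0.018,0,0,0,0.096],
)

```text
time: 8.4
tcp_pos: [0.5815, -0.0947, 0.1076]
orientation: [0.528, 0.849, 0.001, -0.001]
contact_force: [-2.2, 6.3, 4.5]
opening: 0.182
finger_force: 20.0
```

```bash
python3 - <<'E'
from h import *
rel([.579,-.099,.1065],183.6-68); o=manip.observe(); print(o["opening"]*87,o["finger_force"],o["contact_force"],o["ft_torque"])
f=grab("top");g=grab("scene")
a=cv2.resize(f["img"][212:282,262:332],(560,560)); save("c.png",np.hstack([a,cv2.resize(g["img"][170:240,250:330],None,fx=7,fy=8)])[:, :],.7)
E
```

```text
yaw 116.29456883703541 tcp [ 0.58146392 -0.09471619  0.1076474 ] j6 -43.312718431438306 shift/0.2 [-0.0137563  -0.020536    0.00570076] ('rz', np.float64(0.007717431522615925))
15.793105903257839 19.9967511696741 [-2.20404635  6.34025097  4.47820407] [ 0.97574877  0.19247887 -0.06951169]
```

View pics/c.png

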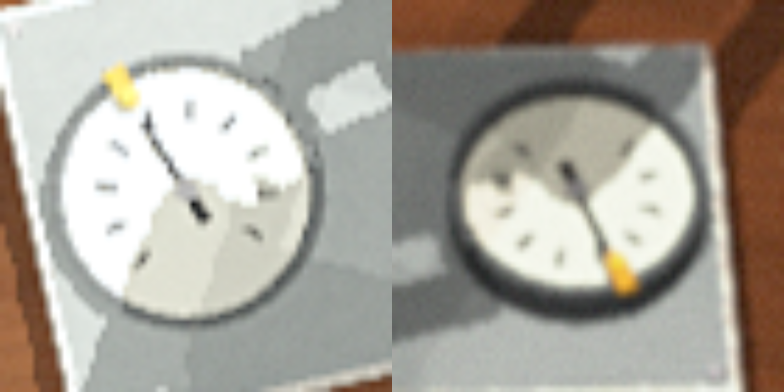

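The needle now points at the marker. The tip is about (147,125) in the left panel and (603,247) in the right one.

```bash
python3 - <<'E'
from h import *
f=grab("top"); g=grab("scene"); zp=.0505
T=lambda x,y,z: ray(f,(x+.5)/5.6-.5+262,(y+.5)/5.6-.5+212,z)
S=lambda x,y,z: ray(g,(x/.7-560+.5)/7-.5+250,(y+.5)/5.6-.5+170,z)
for W,h,t in((T,(188,193),(147,127)),(S,(568,180),(603,247)),(T,(202,213),(147,127)),(S,(565,172),(603,247))):
    print(deg(W(*t,zp+.014)-W(*h,zp+.014)))
F=f;C=np.array([.548,.0468,.0645])
for F,C in((f,C),(g,np.array([.555,.047,.0645]))):
    vals=[]
    for a in np.arange(20,50,1.):
        q=[]
        for r in np.arange(.012,.034,.001):
            p=C+[r*np.cos(np.radians(a)),r*np.sin(np.radians(a)),0]; w=F["R"].T@(p-F["eye"]); u=w[:2]/w[2]*F["f"]+[F["cx"],F["cy"]]
            q.append(cv2.getRectSubPix(F["img"].mean(2).astype(np.float32),(1,1),(float(u[0]),float(u[1])))[0,0])
        vals.append(np.mean(q))
    v=np.array(vals); w=np.clip(np.median(v)-v,0,None); i=v.argmin(); s=slice(max(0,i-5),i+6); print("dark line",20+i,(np.arange(20,50)[s]*w[s]).sum()/w[s].sum())
E
```

```text
31.595656348260214
34.30671473851687
32.34823966536603
33.64746212257487
dark line 32 31.986476473871047
dark line 33 33.00961509240792
```

Call:
servo_tool(
  motion=[0.5,0,0,0,0,0,0,0.5,0,0,0,0,0,0,0.5,0,0,0,0,0,0,0.5,0,0,-0.17,0,0,0,0.5,0,0,-0.34,0,0,0],
)

```text
time: 9.02
tcp_pos: [0.5794, -0.0956, 0.173]
orientation: [0.529, 0.849, -0.001, -0.003]
contact_force: [0.7, 0.1, 0.3]
opening: 0.458
finger_force: 0.0
```

Call:
servo_tool(
  motion=[0.5,0,0,0,0,0,0.075,0.5,0,0,0,0,0,0.15,0.5,0,0,0,0,0,0.225,0.5,0,0,0,0,0,0.3,0.5,0,0,0,0,0,0.375],
)

```text
time: 9.43
tcp_pos: [0.5816, -0.0963, 0.1753]
orientation: [0.754, 0.657, -0.0, 0.0]
contact_force: [-0.0, -0.0, 0.0]
opening: 0.502
finger_force: 0.0
```

```bash
python3 - <<'E'
from h import *
rel([.561,-.1585,.0765],72.5)
E
```

```text
yaw 82.08572134087972 tcp [ 0.581612   -0.09628703  0.17525365] j6 -9.130061475143123 shift/0.2 [-0.32210078 -0.05933109  0.49388329] ('rz', np.float64(0.10650801489866366))
```

Call:
servo_tool(
  motion=[0.5,-0.16,-0.03,0,0,0,0.055,0.5,-0.322,-0.059,0,0,0,0.107,0.5,-0.322,-0.059,0.15,0,0,0.107,0.5,-0.322,-0.059,0.33,0,0,0.107,0.5,-0.322,-0.059,0.494,0,0,0.107],
)

```text
time: 9.85
tcp_pos: [0.5617, -0.1596, 0.076]
orientation: [0.805, 0.593, 0.0, 0.001]
contact_force: [-0.0, 1.1, -0.9]
opening: 0.501
finger_force: 0.0
```

Call:
servo_tool(
  motion=[1,0,0,0,0,0,0,1,0,0,0,0,0,0,1,0,0,0,0,0,0,1,0,0,0,0,0,0,1,0,0,0,0,0,0],
  force=25,
)

```text
time: 10.27
tcp_pos: [0.5624, -0.1588, 0.0791]
orientation: [0.805, 0.593, 0.0, 0.001]
contact_force: [-3.6, -0.7, 2.1]
opening: 0.21
finger_force: 1.4
```

Call:
servo_tool(
  motion=[1,0,0,0,0,0,0,1,0,0,0,0,0,0,1,0,0,0,0,0,0],
)

```text
time: 10.52
tcp_pos: [0.5626, -0.1588, 0.0783]
orientation: [0.805, 0.593, 0.001, 0.001]
contact_force: [-2.4, -2.1, 6.9]
opening: 0.115
finger_force: 25.0
```

```bash
python3 - <<'E'
from h import *
rel([.561,-.1585,.0765],72.5); o=manip.observe(); print(o["opening"]*87,o["finger_force"],o["contact_force"],o["ft_torque"])
E
```

```text
yaw 72.76103305230109 tcp [ 0.56257709 -0.15883972  0.07830886] j6 -6.235633793467951 shift/0.2 [-0.00070865 -0.00806311  0.00901938] ('rz', np.float64(0.002900367247789859))
9.975638366830145 24.974371790885925 [-2.43268894 -2.09905034  6.89671815] [-0.21747572  0.3589293  -0.11188284]
```

Call:
servo_tool(
  motion=[1,0.0016,-0.032,0,0,0,0.0667,1,0.0068,-0.064,0,0,0,0.1333,1,0.015,-0.095,0,0,0,0.2,1,0.0265,-0.125,0,0,0,0.2667,1,0.041,-0.153,0,0,0,0.3333],
)

```text
time: 10.93
tcp_pos: [0.5355, -0.1418, 0.0783]
orientation: [0.932, 0.363, 0.001, 0.001]
contact_force: [-1.7, -0.0, 6.4]
opening: 0.114
finger_force: 25.2
```

Call:
servo_tool(
  motion=[1,0.0016,-0.032,0,0,0,0.0667,1,0.0068,-0.064,0,0,0,0.1333,1,0.015,-0.095,0,0,0,0.2,1,0.0265,-0.125,0,0,0,0.2667,1,0.041,-0.153,0,0,0,0.3333],
)

```text
time: 11.35
tcp_pos: [0.52, -0.1136, 0.0782]
orientation: [0.994, 0.109, 0.0, 0.001]
contact_force: [-6.4, -1.0, 10.0]
opening: 0.113
finger_force: 25.4
```

```bash
python3 - <<'E'
from h import *
rel([.5197,-.1131,.0765],12.5); o=manip.observe(); print(o["opening"]*87,o["finger_force"],o["contact_force"],o["ft_torque"])
E
```

```text
yaw 12.536606320286705 tcp [ 0.51995444 -0.11355397  0.07822155] j6 56.7298522607365 shift/0.2 [-0.0007505  -0.00250489  0.00860386] ('rz', np.float64(0.00040673689207437747))
9.7880966155711 25.38526028394699 [-6.44915488 -0.98545977 10.0221875 ] [-0.09111221  1.14645893  0.39351081]
```

Call:
servo_tool(
  motion=[1,0,-0.015,0,0,0,0.02,1,0,-0.03,0,0,0,0.03,1,0,-0.03,0,0,0,0.03,1,0,-0.03,0,0,0,0.03],
)

```text
time: 11.68
tcp_pos: [0.5195, -0.1109, 0.0784]
orientation: [0.996, 0.088, 0.001, 0.004]
contact_force: [-4.1, -12.0, 5.1]
opening: 0.113
finger_force: 25.3
```

```bash
python3 - <<'E'
from h import *
rel([.5197,-.1131,.0765],12.5); o=manip.observe(); print(o["finger_force"],o["contact_force"],o["ft_torque"])
E
```

```text
yaw 10.146421672281305 tcp [ 0.5195144  -0.11091171  0.07836092] j6 59.66971932830256 shift/0.2 [-0.00102516  0.01086641  0.00938197] ('rz', np.float64(-0.026150870307985644))
25.280189216136932 [ -4.13354651 -11.9969781    5.08684202] [-2.14642463  0.72998696  0.34232696]
```

The lever is against its stop: 12 N of resistance is well above its 6 N friction. I'll release, lift and check.

Call:
servo_tool(
  motion=[0.5,0,0.02,0,0,0,0,0.5,0,0.02,0,0,0,0,0.5,0,0.02,0,0,0,0,0.5,0,0.02,0,0,0,0,0.5,0,0.02,-0.2,0,0,0],
)

```text
time: 12.1
tcp_pos: [0.5134, -0.1087, 0.1088]
orientation: [0.996, 0.088, -0.007, -0.003]
contact_force: [-0.3, 0.0, -0.3]
opening: 0.412
finger_force: 0.0
```

Call:
servo_tool(
  motion=[0.5,0,0,-0.2,0,0,0,0.5,0,0,-0.4,0,0,0,0.5,0,0.2,-0.5,0,0,0,0.5,0,0.4,-0.5,0,0,0,0.5,0,0.6,-0.5,0,0,0],
)

```text
time: 12.52
tcp_pos: [0.5421, -0.2304, 0.2196]
orientation: [0.996, 0.089, 0.002, 0.001]
contact_force: [0.3, -0.9, 0.3]
opening: 0.498
finger_force: 0.0
```

Call:
servo_tool(
  motion=[0.5,-0.1,0.2,0,0,0,0,0.5,-0.2,0.4,0,0,0,0,0.5,-0.2,0.6,0,0,0,0,0.5,-0.2,0.8,0,0,0,0,0.5,-0.2,0.8,0,0,0,0],
)

```text
time: 12.93
tcp_pos: [0.5279, -0.4002, 0.2147]
orientation: [0.996, 0.085, -0.0, 0.001]
contact_force: [-0.0, 1.2, -1.2]
opening: 0.499
finger_force: 0.0
```

```bash
python3 - <<'E'
from h import *
o=manip.observe(); print(o["tcp_pos"],o["contact_force"])
f=grab("top");g=grab("scene"); zp=.0505
save("d.png",np.hstack([f["img"][200:300,258:400],g["img"][160:260,180:330]]),2.7)
Q=pts(f).reshape(-1,3); d=Q[:,:2]-[.578,-.097]; n=np.hypot(*d.T)
k=(n>.045)&(n<.078)&(Q[:,2]>zp+.025)&(Q[:,2]<zp+.048); print("tab",k.sum(),Q[k].mean(0))
for F,C in((f,np.array([.548,.0468,.0645])),(g,np.array([.555,.047,.0645]))):
    vals=[]
    for a in np.arange(15,55,1.):
        q=[]
        for r in np.arange(.012,.034,.001):
            p=C+[r*np.cos(np.radians(a)),r*np.sin(np.radians(a)),0]; w=F["R"].T@(p-F["eye"]); u=w[:2]/w[2]*F["f"]+[F["cx"],F["cy"]]
            q.append(cv2.getRectSubPix(F["img"].mean(2).astype(np.float32),(1,1),(float(u[0]),float(u[1])))[0,0])
        vals.append(np.mean(q))
    v=np.array(vals); print("needle",15+v.argmin())
E
```

```text
[ 0.52792986 -0.40020416  0.21468904] [-0.04373782  1.1662014  -1.24158122]
tab 51 [ 0.52018406 -0.11046882  0.0883708 ]
needle 32
needle 33
```

View pics/d.png

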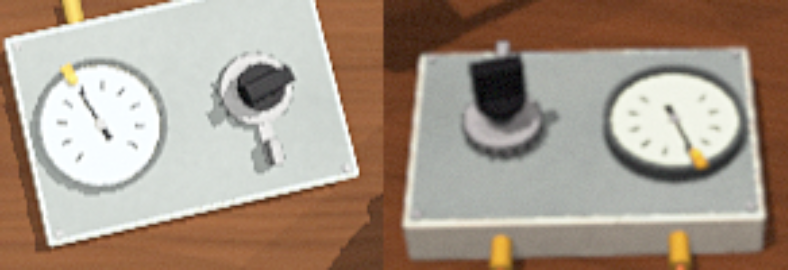

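The needle lies on the marker at (70,75) and the tab is back at its starting position, around (270,150). I'll hand it in.

```bash
python3 -c "
from workcell import manip
print(manip.finish_job())"
```

```text
the job is handed in; nothing more can be done
None
```

The job is handed in, with no verdict returned: the needle measured within about 1° of the brass marker, the lock ring's lever was back at its tight position, and the gripper was clear of everything. I did not re-measure the bystanders, but no contact with them showed.

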